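Make up two bowl-finishing kits

ROBOT

A 6-joint arm with a two-finger parallel gripper is mounted at the origin on the work surface. World frame = base frame: x ahead of the robot, y to its left, z up, the work surface at z = 0. Lengths are in m, angles in rad, forces in N, time in s.
With the tool pointing down it reaches from about 0.35 to 0.975 m from the base axis. Payload 4.9 kg.
Tool frame: the origin (TCP) lies at the very end of the fingers, on their centre line; the grasp point (between the pads) lies 19 mm behind it (ctrl.grasp_offset is the distance from the TCP to the grasp point, in m); z points along the fingers, y is the line along which they close (so a half turn about z gives the same grasp; the last joint's range is limited). The gripper opens to 85 mm and grips with 20 to 120 N. Pads are 22 mm wide; open, the fingers measure 114 mm over their backs; the gripper's body (76 mm by 85 mm) begins 54 mm behind the grasp point. The pads swing forward as they close: fully open they stand 13 mm farther back than shut.
Start: joints at [1.187, 0.053, 1.613, -0, 1.476, -0.119], TCP at [0.164, 0.603, 0.231] pointing down, gripper open.
Joint ranges: [-3.01, 3.01], [-1.01, 2.22], [0.06, 2.58], [-1.02, 4.17], [0.09, 2.62], [-3.14, 3.14]. Speed limits (rad/s): [2.57, 2.57, 3.14, 3.14, 3.14, 3.14].

INTERFACE

Orientations are given as a rotation vector (axis times angle).
In Python, from station import ctrl, optics gives the robot as it stands.
- The arm moves only by the shell command python3 -m handwheel 'ROWS' [OPENING] [FORCE]. ROWS is JSON, a list of rows, each an object of numbers: "tx", "ty", "tz": the shift along the tool's x, y, z in mm; "roll": the turn about the tool's z in rad. A call has 1 to 12 rows; each row shifts and turns the commanded pose from where the row before left it, along the tool's axes as they then stand; what a row does not reach is not made up. A row lasts 1/12 s, in which the tool goes at most 41.7 mm and 7.16 degrees, less where a joint would pass 70% of its speed; a pose out of reach is approached as far as the arm can. A call with a gripper value outside its range is refused whole. OPENING is the finger opening in mm, from 0 to 85.4, set as the call begins (- or left out, the last holds). The fingers move at their own pace and stop on an object; FORCE is the grip in N (left out, the last holds). Time passes only in rows, so rows that do not move let the fingers close. It gives the time, the measured TCP pose, the force, the opening and the grip force at its end, in the units of the state.
- ctrl.get_obs(): the state, without advancing time (a new reading comes with each control period).
- optics.get_image(name): name is "scene" or "top" or "wrist"; returns (picture, depth): 384x512x3 uint8, red, green, blue; 384x512 float32, m along the optical axis (not along the pixel's ray), 0 where there is no reading.
- optics.camera_params(name): a dict with "mtx" (3x3 intrinsics, pixels), "extrinsics" (4x4, takes a point from camera to world coordinates); the wrist camera has in their place "tool_from_camera" (4x4, takes a point from camera to tool coordinates, whose origin is the TCP and whose axes are the flange's). Camera axes: x right, y down, z forward; pixel columns grow to the right and rows downward; lengths in m; the calibration is good to about 2 mm. A picture is of the moment at which its call begins: read the wrist's pose just before it. camera_params takes no time and is no camera call.
- ctrl.finish_job(): hands the job in; it is judged then, once.
The state is a dict: "t": time; "q": joint angles; "dq": joint speeds; "effort": joint torques, N m; "tool_pos": TCP position; "tool_rot": TCP orientation; "contact_force": force on the tool from outside, world axes, zero at the start; "wrist_torque": the same for the moment, N m; "opening": finger opening in m; "grip_force": force on a finger pad.
Only numpy, scipy, OpenCV 4.12 (cv2) and the standard library are available. Lean on these libraries where they do the work, as an engineer would, in place of code of your own. Each camera call takes 0.05 s, during which the arm holds its last target. There are 200 camera calls.

TASK

Make up the two finishing kits, one thing to a bay (any bay): put the long sanding block and the squat tub in the two-bay tray, and the short sanding block, the tall tub and the filter cartridge in the three-bay tray. Set each thing down rather than dropping it, so that it sits flat on the floor of its bay, the same way up as now. Leave the cup, the stamp and the bowl where they are.

Things in the scene. Friction and masses are not known exactly. Their poses are not given: they have to be found in the camera images.
- tray_two: Low aluminium tray with two open equal bays side by side in a row along its y axis, fixed to the bench: bays 110 (x) by 78 mm (y) inside, bay centres at y = -41 and +41 mm; outer size 118 by 168 by 12 mm high; walls and dividers 4 mm thick and as high as the tray; floor 4 mm thick. Origin: centre of the underside, on the bench; z up. Its yaw is within about 0.2 rad of the world's
- tray_three: Low aluminium tray with three open equal bays side by side in a row along its y axis, fixed to the bench: bays 110 (x) by 78 mm (y) inside, bay centres at y = -82, 0 and +82 mm; outer size 118 by 250 by 12 mm high; walls and dividers 4 mm thick and as high as the tray; floor 4 mm thick. Origin: centre of the underside, on the bench; z up. Its yaw is within about 0.2 rad of the world's
- block_long: The long hand sanding block, wood with a dark abrasive sole, 90 mm long (x), 44 mm wide (y), 32 mm high. Lies sole down; origin: centre of the underside, z up
- block_short: The short hand sanding block, wood with a dark abrasive sole, 52 mm long (x), 44 mm wide (y), 32 mm high. Lies sole down; origin: centre of the underside, z up
- tub_squat: The squat, wide round lidded pigment tub, grey with a white lid, 60 mm in diameter (1 mm more at the lid), 42 mm high, straight-sided, closed. Stands upright; origin: centre of the underside, z up
- tub_tall: The tall, narrow round lidded pigment tub, grey with a white lid, 44 mm in diameter (1 mm more at the lid), 68 mm high, straight-sided, closed. Stands upright; origin: centre of the underside, z up
- cartridge: Respirator filter cartridge: a round disc, grey plastic body 56 mm in diameter and 22 mm high with a pink filter face of 50 mm diameter on top, 30 mm high in all. Lies face up; origin: centre of the underside, z up
- cup: Bystander: open copper mixing cup, 60 mm across the rim, 50 mm high; origin: centre of the underside
- stamp: Bystander: turned dark-wood maker's stamp, foot 42 mm in diameter, 60 mm high with a knob at the top; origin: centre of the underside
- bowl: Bystander: small white cast bowl, 84 mm across the rim, 36 mm high, beyond the trays; origin: centre of the underside
There are look-alikes about, which are no part of the job. What is shaped like the block_short but purple is not meant.

How it is judged:
By the outcome, as a careful person would: the job done as asked, in the order asked, and still so for the second after the job is handed in, with the robot touching nothing.
It also fails if it takes over 141 s, if anything falls off the work surface, if the arm or the gripper's body presses on something with over 40 N, if the wrist force passes 120 N, or if a joint passes its speed limit or range.

## Working session

There is one attempt and no reset: what is moved stays moved. The work goes in short steps, Python scripts to look and compute and a shell command to move; the robot and the scene stay as the last step left them, time stands still between calls to the robot, and variables do not carry over. Pictures are saved under pics/ and viewed, at most 14 in all, crops included, and the job is handed in when it is done.

```bash
ls; mkdir -p pics; python3 - <<'E'
from station import ctrl, optics
import cv2,numpy as np
for n in("top","scene"):
    im,d=optics.get_image(n); cv2.imwrite(f"pics/{n}0.png",im[:,:,::-1]); np.savez(f"pics/{n}0.npz",im=im,d=d)
    p=optics.camera_params(n);print(n,np.round(p["mtx"],1).tolist(),np.round(p["extrinsics"],3).tolist())
print(np.round(optics.camera_params("wrist")["tool_from_camera"],3).tolist(),ctrl.grasp_offset)
print(ctrl.get_obs())
E
```

```text
pics
top [[476.5, 0.0, 258.5], [0.0, 476.5, 185.5], [0.0, 0.0, 1.0]] [[-0.016, -0.981, 0.193, 0.354], [-1.0, 0.016, -0.003, -0.061], [-0.0, -0.193, -0.981, 1.227], [0.0, 0.0, 0.0, 1.0]]
scene [[352.6, 0.0, 260.0], [0.0, 352.6, 193.7], [0.0, 0.0, 1.0]] [[-0.62, 0.602, -0.503, 1.096], [0.784, 0.471, -0.404, 0.353], [-0.006, -0.645, -0.764, 0.795], [0.0, 0.0, 0.0, 1.0]]
[[-0.001, -0.946, -0.325, 0.084], [1.0, -0.001, -0.001, -0.001], [0.001, -0.325, 0.946, -0.142], [0.0, 0.0, 0.0, 1.0]] 0.0187
{'t': 0.1, 'q': array([ 1.18702392e+00,  5.33188826e-02,  1.61416722e+00, -3.19826467e-05,
        1.47600835e+00, -1.18992270e-01]), 'dq': array([ 0.00071727, -0.00063373, -0.00217131, -0.00234092,  0.00355532,
        0.00049674]), 'effort': array([ 5.42353773e-04, -3.94899380e+01, -3.71364498e+01, -2.65323609e-05,
        3.95374722e-03,  2.99665180e-05]), 'tool_pos': array([0.16334874, 0.60268408, 0.23016229]), 'tool_rot': array([-4.14638445e-01, -3.11366224e+00,  2.90547930e-03]), 'contact_force': array([-0.82540423,  0.09449639,  0.29101182]), 'wrist_torque': array([-0.0279321 , -0.00626092, -0.00758485]), 'grip_force': 0.0, 'opening': 0.08539884268081364}
```

View pics/top0.png

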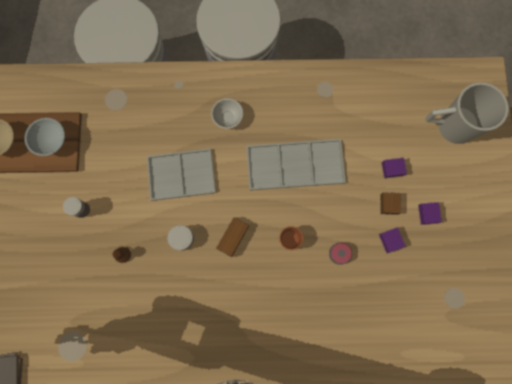

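View pics/scene0.png

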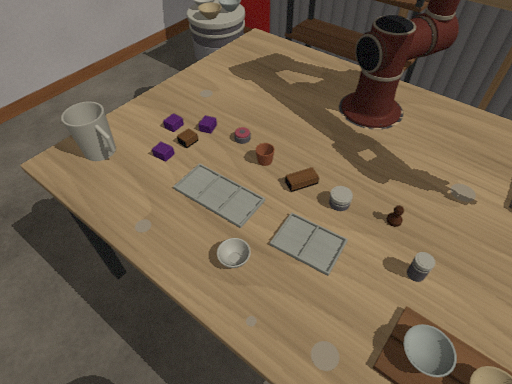

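The top view shows these things:
- Two-bay tray at (182,175) and three-bay tray at (297,165).
- Long block (233,237), squat tub (180,238), tall tub (75,207), cartridge (341,254).
- Bystanders: cup (291,238), stamp (122,254), bowl (227,113).

What could be taken for the short block: brown (391,204), and purple at (395,168), (430,213) and (393,240). I choose the brown one at (391,204). The tub candidates are (180,238), which is wide, and (75,207), which is narrow. I'll measure next and crop close on the choice.

```bash
cat > h.py <<'E'
import numpy as np,cv2
from station import ctrl,optics
def world(n,d):
    p=optics.camera_params(n);K=p["mtx"];E=p["extrinsics"]
    v,u=np.mgrid[:384,:512]
    c=np.stack([(u-K[0,2])/K[0,0]*d,(v-K[1,2])/K[1,1]*d,d],-1)
    return c@E[:3,:3].T+E[:3,3]
def ray(n,uv,z):
    p=optics.camera_params(n);K=p["mtx"];E=p["extrinsics"];uv=np.atleast_2d(uv).astype(float)
    r=np.c_[(uv-[K[0,2],K[1,2]])/[K[0,0],K[1,1]],np.ones(len(uv))]@E[:3,:3].T
    return (E[:3,3]+r*((z-E[2,3])/r[:,2])[:,None])[:,:2]
E
python3 - <<'E'
from h import *
f=np.load("pics/top0.npz");im,d=f["im"],f["d"];W=world("top",d);z=W[...,2]
print("bench z",np.median(z[280:300,200:300]),"noise",z[280:300,400:420].std())
def obj(name,uv,h,lo,r=28):
    m=np.zeros(z.shape,np.uint8);u,v=uv
    m[v-r:v+r,u-r:u+r]=(np.abs(z[v-r:v+r,u-r:u+r]-h)<lo)
    n,l,s,c=cv2.connectedComponentsWithStats(m)
    k=1+np.argmax(s[1:,4]);pts=np.argwhere(l==k)[:,::-1]
    P=ray("top",pts,h)*1000
    a=cv2.minAreaRect(P.astype(np.float32))
    print(name,"rect",np.round(a[0],1),np.round(a[1],1),round(a[2],1),"mean",np.round(P.mean(0),1),"n",len(P),"z",round(float(np.median(z[l==k])),4))
for a in [("long",(233,237),.032,.008),("short",(391,204),.032,.008),("p1",(395,168),.032,.008),("p2",(430,213),.032,.008),("p3",(393,240),.032,.008),("squat",(180,238),.042,.008),("tall",(75,207),.068,.01),("cart",(341,254),.03,.006),("cup",(291,238),.05,.006),("stamp",(122,254),.055,.012),("bowl",(227,113),.036,.006)]: obj(*a)
# trays: low-saturation bright regions
hsv=cv2.cvtColor(im,cv2.COLOR_RGB2HSV);g=((hsv[...,1]<60)&(z<.03)).astype(np.uint8)
for nme,(u0,u1) in {"two":(140,225),"three":(240,355)}.items():
    m=np.zeros_like(g);m[132:208,u0:u1]=g[132:208,u0:u1]
    m=cv2.morphologyEx(m,cv2.MORPH_CLOSE,np.ones((5,5)))
    n,l,s,c=cv2.connectedComponentsWithStats(m);k=1+np.argmax(s[1:,4]);P=ray("top",np.argwhere(l==k)[:,::-1],.012)*1000
    a=cv2.minAreaRect(P.astype(np.float32));print(nme,np.round(a[0],1),np.round(a[1],1),a[2],np.round(P.mean(0),1))
c=im[150:260,330:450];cv2.imwrite("pics/crop1.png",cv2.resize(c[:,:,::-1],None,fx=5,fy=5,interpolation=2))
E
```

```text
bench z 0.0006784417090185402 noise 0.08651681009251026
long rect [460.3   4.1] [44.7 90.5] 60.0 mean [460.1   4.5] n 640 z 0.0326
short rect [ 539.1 -399.4] [45.7 53.3] 85.8 mean [ 539.  -400.7] n 368 z 0.0324
p1 rect [ 632.8 -415.2] [45.6 54.8] 6.4 mean [ 632.8 -415.3] n 363 z 0.032
p2 rect [ 512.5 -497.9] [52.5 47.4] 4.3 mean [ 512.3 -498.3] n 382 z 0.0324
p3 rect [ 446.  -397.1] [52.6 45.5] 19.9 mean [ 446. -397.] n 380 z 0.0324
squat rect [460.2 132.9] [59.8 59.4] 89.1 mean [459.4 133.8] n 477 z 0.0438
tall rect [538.7 393.8] [47.9 43.1] 63.2 mean [538.8 393.9] n 285 z 0.0696
cart rect [ 415.4 -267. ] [48.3 50.7] 77.5 mean [ 415.4 -266.6] n 322 z 0.0305
cup rect [ 453.8 -140.8] [56.8 56.5] 89.1 mean [ 454.4 -142.2] n 108 z 0.0502
stamp rect [421.2 282.4] [25.6 24.3] 63.4 mean [420.9 282.4] n 96 z 0.0571
bowl rect [783.1  16.1] [80.5 81.7] 45.6 mean [788.1  16.9] n 208 z 0.0358
two [627.  138.4] [118.  168.3] 6.302307605743408 [626.5 138.5]
three [ 649.4 -161.8] [118.6 249.8] 3.2882094383239746 [ 648.7 -161.6]
```

View pics/crop1.png

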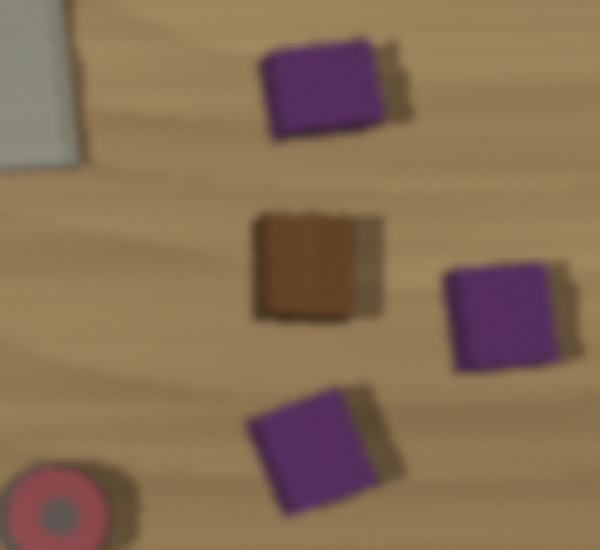

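The crop shows the brown block at about (305,265), surrounded by three purple ones, with the cartridge at (58,515). All measured sizes match the description, so I'll set up the targets.

```bash
cat > go.py <<'E'
import sys,json,numpy as np
from station import ctrl
from scipy.spatial.transform import Rotation as R
# args: x y z(mm) yaw of tool y (deg) -> shift in present tool axes (mm), rolls
T=np.array(list(map(float,sys.argv[1:4])));o=ctrl.get_obs();M=R.from_rotvec(o["tool_rot"]).as_matrix()
d=M.T@(T-o["tool_pos"]*1000);yaw=np.degrees(np.arctan2(M[1,1],M[0,1]))
r=(yaw-float(sys.argv[4])+90)%180-90
print("t",round(o["t"],2),"shift",np.round(d,1),"roll",round(np.radians(r),3),"yaw",round(yaw,1),"tilt",np.round(M[:,2],4),"q6",round(o["q"][5],2),"tcp",np.round(o["tool_pos"]*1000,1),"op",round(o["opening"]*1000,1),"F",np.round(o["contact_force"],1),o["grip_force"])
E
python3 go.py 460.3 4.3 110 60
```

```text
t 0.1 shift [-443.2 -499.6  121. ] roll 0.259 yaw 74.8 tilt [-7.0e-04 -1.8e-03 -1.0e+00] q6 -0.12 tcp [163.3 602.7 230.2] op 85.4 F [-0.8  0.1  0.3] 0.0
```

```bash
python3 -m handwheel '[{"tx":-24,"ty":-27},{"tx":-24,"ty":-27},{"tx":-24,"ty":-27},{"tx":-24,"ty":-27},{"tx":-24,"ty":-27},{"tx":-24,"ty":-27},{"tx":-24,"ty":-27},{"tx":-24,"ty":-27},{"tx":-24,"ty":-27},{"tx":-24,"ty":-27}]' 85 40; python3 go.py 460.3 4.3 110 60
```

```text
t 0.1 shift [-443.2 -499.6  121. ] roll 0.259 yaw 74.8 tilt [-7.0e-04 -1.8e-03 -1.0e+00] q6 -0.12 tcp [163.3 602.7 230.2] op 85.4 F [-0.8  0.1  0.3] 0.0$[0]: bad value
```

```bash
python3 -m handwheel '[{"tx":-24,"ty":-27,"tz":0,"roll":0},{"tx":-24,"ty":-27,"tz":0,"roll":0},{"tx":-24,"ty":-27,"tz":0,"roll":0},{"tx":-24,"ty":-27,"tz":0,"roll":0},{"tx":-24,"ty":-27,"tz":0,"roll":0},{"tx":-24,"ty":-27,"tz":0,"roll":0},{"tx":-24,"ty":-27,"tz":0,"roll":0},{"tx":-24,"ty":-27,"tz":0,"roll":0},{"tx":-24,"ty":-27,"tz":0,"roll":0},{"tx":-24,"ty":-27,"tz":0,"roll":0}]' 85 40; python3 go.py 460.3 4.3 110 60
```

```text
t: 0.93
tool_pos: [0.3246, 0.2781, 0.2309]
tool_rot: [-0.414, -3.114, 0.0]
contact_force: [0.9, 0.7, -1.0]
opening: 0.0848
grip_force: 0.0
t 0.93 shift [-202.5 -228.8  120.9] roll 0.259 yaw 74.9 tilt [-2.e-04 -2.e-04 -1.e+00] q6 -0.77 tcp [324.6 278.1 230.9] op 84.8 F [ 0.9  0.7 -1. ] 0.0
```

```bash
python3 -m handwheel '[{"tx":-22.5,"ty":-25.5,"tz":13,"roll":0},{"tx":-22.5,"ty":-25.5,"tz":13,"roll":0},{"tx":-22.5,"ty":-25.5,"tz":13,"roll":0},{"tx":-22.5,"ty":-25.5,"tz":13,"roll":0},{"tx":-22.5,"ty":-25.5,"tz":13,"roll":0},{"tx":-22.5,"ty":-25.5,"tz":13,"roll":0},{"tx":-22.5,"ty":-25.5,"tz":13,"roll":0},{"tx":-22.5,"ty":-25.5,"tz":13,"roll":0},{"tx":-22.5,"ty":-25.5,"tz":13,"roll":0},{"tx":0,"ty":0,"tz":0,"roll":0.12},{"tx":0,"ty":0,"tz":0,"roll":0.12},{"tx":0,"ty":0,"tz":0,"roll":0.02}]'; python3 go.py 460.3 4.3 9 60
python3 - <<'E'
from h import *
im,d=optics.get_image("wrist");cv2.imwrite("pics/w1.png",im[:,:,::-1])
E
```

```text
t: 1.93
tool_pos: [0.4595, 0.0046, 0.1134]
tool_rot: [-0.821, -3.03, 0.0]
contact_force: [-0.0, 0.8, -0.6]
opening: 0.0851
grip_force: 0.0
t 1.93 shift [ -1.1   0.2 104.4] roll -0.006 yaw 59.7 tilt [-1.9e-03  3.0e-04 -1.0e+00] q6 -1.19 tcp [459.5   4.6 113.4] op 85.1 F [-0.   0.8 -0.6] 0.0
```

View pics/w1.png

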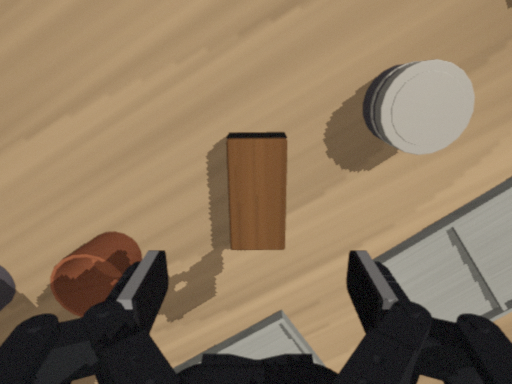

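The block at (257,190) is square to the jaws and centred between them, with the pads at columns 165 and 347. Descending.

```bash
python3 -m handwheel '[{"tx":-0.5,"ty":0,"tz":30,"roll":0},{"tx":-0.5,"ty":0,"tz":30,"roll":0},{"tx":0,"ty":0,"tz":25,"roll":0},{"tx":0,"ty":0,"tz":14,"roll":0},{"tx":0,"ty":0,"tz":5,"roll":0},{"tx":0,"ty":0,"tz":0,"roll":0}]'; python3 go.py 460.3 4.3 9 60
```

```text
t: 2.48
tool_pos: [0.4595, 0.0054, 0.009]
tool_rot: [-0.81, -3.032, 0.001]
contact_force: [0.4, -0.3, 0.5]
opening: 0.0854
grip_force: 0.0
t 2.48 shift [-1.3 -0.5  0. ] roll 0.001 yaw 60.1 tilt [-2.9e-03  4.0e-04 -1.0e+00] q6 -1.2 tcp [459.5   5.4   9. ] op 85.4 F [ 0.4 -0.3  0.5] 0.0
```

Good. Next I close, lift slightly and look.

```bash
python3 -m handwheel '[{"tx":0,"ty":0,"tz":0,"roll":0},{"tx":0,"ty":0,"tz":0,"roll":0},{"tx":0,"ty":0,"tz":0,"roll":0},{"tx":0,"ty":0,"tz":0,"roll":0},{"tx":0,"ty":0,"tz":0,"roll":0},{"tx":0,"ty":0,"tz":0,"roll":0},{"tx":0,"ty":0,"tz":0,"roll":0},{"tx":0,"ty":0,"tz":0,"roll":0}]' 30 50; python3 -m handwheel '[{"tx":0,"ty":0,"tz":-10,"roll":0},{"tx":0,"ty":0,"tz":-25,"roll":0},{"tx":0,"ty":0,"tz":-35,"roll":0},{"tx":0,"ty":0,"tz":-20,"roll":0}]';python3 go.py 631.2 97.6 60 96.3
python3 - <<'E'
from h import *
im,d=optics.get_image("scene");cv2.imwrite("pics/s1.png",cv2.resize(im[100:300,200:460,::-1],None,fx=3,fy=3))
E
```

```text
t: 3.15
tool_pos: [0.4623, 0.0046, 0.012]
tool_rot: [0.814, 3.031, 0.001]
contact_force: [-1.0, 0.3, 6.9]
opening: 0.0427
grip_force: 53.6
t: 3.48
tool_pos: [0.4614, 0.0047, 0.1033]
tool_rot: [0.814, 3.032, 0.001]
contact_force: [0.8, -0.9, -1.2]
opening: 0.043
grip_force: 52.8
t 3.48 shift [-100.3  165.4   43.7] roll -0.635 yaw 59.9 tilt [ 2.5e-03 -3.0e-04 -1.0e+00] q6 -1.2 tcp [461.4   4.7 103.3] op 43.0 F [ 0.8 -0.9 -1.2] 52.8016859292984
```

View pics/s1.png

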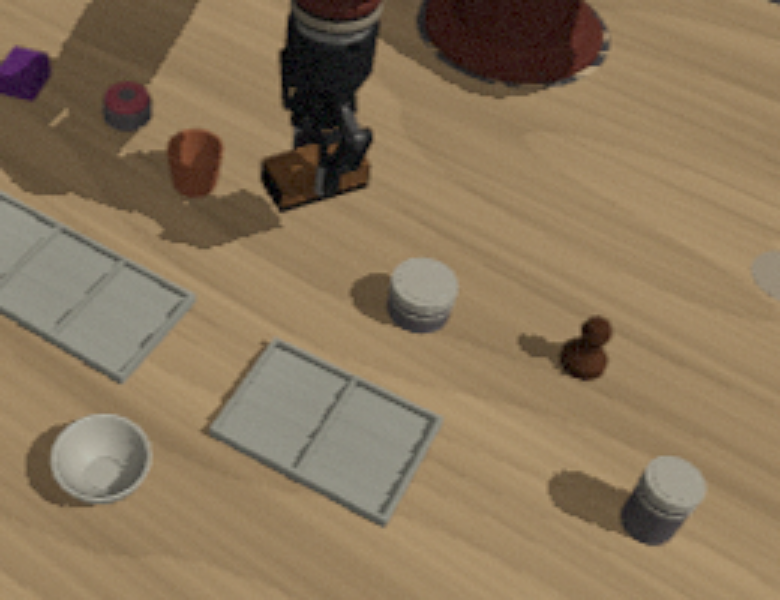

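The block is held. In the picture the fingertip at about (325,195) is near the block's underside, so the tips may reach down inside the bay. I'll measure the tip height.

```bash
python3 - <<'E'
from h import *
im,d=optics.get_image("scene");W=world("scene",d)*1000
R=np.hypot(W[...,0]-461,W[...,1]-5)
m=(R<75)&(W[...,2]>40)&(W[...,2]<200)
hsv=cv2.cvtColor(im,cv2.COLOR_RGB2HSV)
wood=(hsv[...,1]>110)&(hsv[...,0]<20)
u=np.array([np.cos(np.radians(60)),np.sin(np.radians(60))])
s=(W[...,:2]-[461,5])@u
t=(W[...,:2]-[461,5])@np.array([-u[1],u[0]])
f=m&(s>25)&(s<60)&(abs(t)<18)
print("finger z low",np.percentile(W[...,2][f],[0,2,5,10]),"s",np.percentile(s[f],[5,50,95]),f.sum())
b=m&(s>10)&(s<26)&(abs(t)>18)
print("block z",np.percentile(W[...,2][b],[0,2,5,50,95,100]),b.sum())
E
```

```text
finger z low [109.30102128 115.02638602 118.81468791 123.786535  ] s [26.09982236 34.96894964 57.81840935] 187
block z [ 96.72928039  97.16328163  98.72201421 117.65510413 181.02970215
 196.94166305] 211
```

The tips are about 12 mm above the block's underside and level with the TCP. In the tray they will stand at about 16 mm, clear of the 12 mm walls, so I can place it.

```bash
python3 go.py 631.2 97.6 60 96.3; python3 -m handwheel '[{"tx":-12.5,"ty":20.7,"tz":0,"roll":0},{"tx":-12.5,"ty":20.7,"tz":0,"roll":0},{"tx":-12.5,"ty":20.7,"tz":0,"roll":0},{"tx":-12.5,"ty":20.7,"tz":0,"roll":0},{"tx":-12.5,"ty":20.7,"tz":0,"roll":0},{"tx":-12.5,"ty":20.7,"tz":0,"roll":0},{"tx":-12.5,"ty":20.7,"tz":0,"roll":0},{"tx":-12.5,"ty":20.7,"tz":0,"roll":0},{"tx":0,"ty":0,"tz":0,"roll":-0.12},{"tx":0,"ty":0,"tz":0,"roll":-0.12},{"tx":0,"ty":0,"tz":0,"roll":-0.12},{"tx":0,"ty":0,"tz":0,"roll":-0.12}]' ; python3 -m handwheel '[{"tx":0,"ty":0,"tz":0,"roll":-0.12},{"tx":0,"ty":0,"tz":0,"roll":-0.035},{"tx":0,"ty":0,"tz":20,"roll":0},{"tx":0,"ty":0,"tz":20,"roll":0},{"tx":0,"ty":0,"tz":0,"roll":0}]'; python3 go.py 631.2 97.6 16 96.3
python3 - <<'E'
from h import *
im,d=optics.get_image("wrist");cv2.imwrite("pics/w2.png",im[:,:,::-1])
E
```

```text
t 3.58 shift [-97.8 164.4  46.6] roll -0.635 yaw 59.9 tilt [ 0.009  -0.0013 -1.    ] q6 -1.2 tcp [463.8   4.4 105.3] op 43.2 F [ 0.1  0.4 -1.1] 52.8200626373291
t: 4.58
tool_pos: [0.629, 0.0981, 0.098]
tool_rot: [-0.061, -3.137, 0.0]
contact_force: [0.1, 0.1, -2.1]
opening: 0.0431
grip_force: 52.7
t: 5.0
tool_pos: [0.6256, 0.0978, 0.0539]
tool_rot: [0.172, -3.126, -0.0]
contact_force: [-2.2, 0.2, -1.8]
opening: 0.0428
grip_force: 52.7
t 5.0 shift [-6.  -0.8 37.8] roll 0.0 yaw 96.3 tilt [-1.110e-02 -4.000e-04 -9.999e-01] q6 -1.64 tcp [625.6  97.8  53.9] op 42.8 F [-2.2  0.2 -1.8] 52.69124686717987
```

View pics/w2.png

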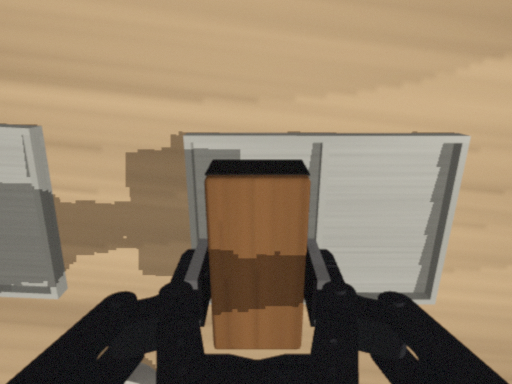

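The block (208-307, 160-345) lies between the bay walls at columns 190 and 315, square to the tray. The arm is still settling, so I go down in stages.

```bash
python3 -m handwheel '[{"tx":0,"ty":0,"tz":12,"roll":0},{"tx":0,"ty":0,"tz":12,"roll":0},{"tx":0,"ty":0,"tz":0,"roll":0},{"tx":0,"ty":0,"tz":0,"roll":0},{"tx":0,"ty":0,"tz":0,"roll":0}]'; python3 go.py 631.2 97.6 16 96.3;
```

```text
t: 5.47
tool_pos: [0.6306, 0.098, 0.0366]
tool_rot: [-0.173, 3.136, -0.0]
contact_force: [-0.2, -0.5, -0.5]
opening: 0.0428
grip_force: 52.7
t 5.47 shift [-0.6 -0.5 20.6] roll 0.0 yaw 96.3 tilt [ 5.e-04 -0.e+00 -1.e+00] q6 -1.64 tcp [630.6  98.   36.6] op 42.8 F [-0.2 -0.5 -0.5] 52.725096344947815
```

```bash
python3 -m handwheel '[{"tx":0,"ty":0,"tz":10,"roll":0},{"tx":0,"ty":0,"tz":5,"roll":0},{"tx":0,"ty":0,"tz":2,"roll":0},{"tx":0,"ty":0,"tz":1,"roll":0},{"tx":0,"ty":0,"tz":0,"roll":0},{"tx":0,"ty":0,"tz":0,"roll":0}]'; python3 go.py 631.2 97.6 16 96.3;
```

```text
t: 5.97
tool_pos: [0.6304, 0.098, 0.0183]
tool_rot: [-0.173, 3.137, 0.0]
contact_force: [-0.6, -1.1, -2.2]
opening: 0.0433
grip_force: 52.7
t 5.97 shift [-0.8 -0.5  2.3] roll 0.0 yaw 96.3 tilt [ 1.e-04  0.e+00 -1.e+00] q6 -1.64 tcp [630.4  98.   18.3] op 43.3 F [-0.6 -1.1 -2.2] 52.73139953613281
```

```bash
python3 -m handwheel '[{"tx":0,"ty":0,"tz":1,"roll":0},{"tx":0,"ty":0,"tz":1,"roll":0},{"tx":0,"ty":0,"tz":0,"roll":0},{"tx":0,"ty":0,"tz":0,"roll":0}]'; python3 go.py 631.2 97.6 16 96.3;
```

```text
t: 6.3
tool_pos: [0.6303, 0.098, 0.0163]
tool_rot: [-0.173, 3.137, -0.0]
contact_force: [0.5, -0.2, -1.7]
opening: 0.0425
grip_force: 52.7
t 6.3 shift [-0.9 -0.5  0.3] roll 0.0 yaw 96.3 tilt [ 0. -0. -1.] q6 -1.64 tcp [630.3  98.   16.3] op 42.5 F [ 0.5 -0.2 -1.7] 52.73042678833008
```

```bash
for i in 1; do python3 -m handwheel '[{"tx":0,"ty":0,"tz":1,"roll":0},{"tx":0,"ty":0,"tz":0,"roll":0},{"tx":0,"ty":0,"tz":0,"roll":0}]';done; python3 -m handwheel '[{"tx":0,"ty":0,"tz":1,"roll":0},{"tx":0,"ty":0,"tz":0,"roll":0},{"tx":0,"ty":0,"tz":0,"roll":0}]'
```

```text
t: 6.55
tool_pos: [0.6305, 0.098, 0.0161]
tool_rot: [-0.173, 3.136, -0.0]
contact_force: [-2.1, -0.1, 4.5]
opening: 0.0429
grip_force: 53.3
t: 6.8
tool_pos: [0.6307, 0.098, 0.0161]
tool_rot: [-0.173, 3.137, -0.0]
contact_force: [-5.2, -0.3, 8.8]
opening: 0.0428
grip_force: 54.0
```

It's on the floor. Release and rise, then plan for the squat tub.

```bash
python3 -m handwheel '[{"tx":0,"ty":0,"tz":-1,"roll":0},{"tx":0,"ty":0,"tz":0,"roll":0},{"tx":0,"ty":0,"tz":0,"roll":0},{"tx":0,"ty":0,"tz":0,"roll":0},{"tx":0,"ty":0,"tz":-10,"roll":0},{"tx":0,"ty":0,"tz":-25,"roll":0},{"tx":0,"ty":0,"tz":-30,"roll":0},{"tx":0,"ty":0,"tz":-30,"roll":0},{"tx":0,"ty":0,"tz":0,"roll":0}]' 54; python3 go.py 460 133.3 60 96.3
python3 - <<'E'
from h import *
im,d=optics.get_image("wrist");cv2.imwrite("pics/w3.png",im[:,:,::-1])
E
```

```text
t: 7.55
tool_pos: [0.635, 0.0983, 0.119]
tool_rot: [-0.172, 3.124, -0.0]
contact_force: [2.1, -0.1, 2.0]
opening: 0.0538
grip_force: 0.0
t 7.55 shift [170.8  54.1  56.7] roll 0.0 yaw 96.3 tilt [ 1.310e-02  5.000e-04 -9.999e-01] q6 -1.64 tcp [635.   98.3 119. ] op 53.8 F [ 2.1 -0.1  2. ] 0.0
```

View pics/w3.png

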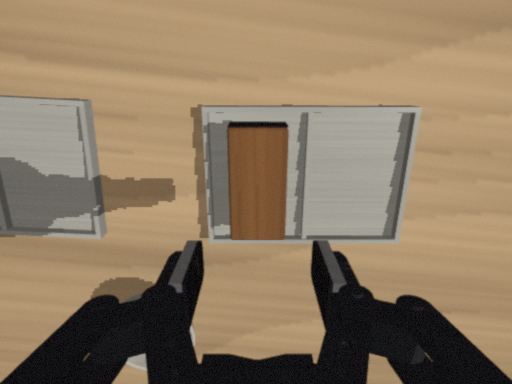

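The long block sits inside the left bay (228-288, 122-240). Next is the squat tub.

```bash
python3 -m handwheel '[{"tx":29,"ty":9,"tz":0,"roll":0},{"tx":29,"ty":9,"tz":0,"roll":0},{"tx":29,"ty":9,"tz":0,"roll":0},{"tx":29,"ty":9,"tz":0,"roll":0},{"tx":29,"ty":9,"tz":0,"roll":0},{"tx":20,"ty":9,"tz":0,"roll":0},{"tx":0,"ty":0,"tz":15,"roll":0},{"tx":0,"ty":0,"tz":10,"roll":0},{"tx":0,"ty":0,"tz":0,"roll":0},{"tx":0,"ty":0,"tz":0,"roll":0}]' 82; python3 go.py 460 133.3 16 96.3
```

```text
t: 8.43
tool_pos: [0.4597, 0.1333, 0.0841]
tool_rot: [0.172, -3.134, 0.0]
contact_force: [0.5, -0.6, 0.4]
opening: 0.082
grip_force: 0.0
t 8.43 shift [-0.5 -0.  68.1] roll -0.0 yaw 96.3 tilt [-2.8e-03 -4.0e-04 -1.0e+00] q6 -1.55 tcp [459.7 133.3  84.1] op 82.0 F [ 0.5 -0.6  0.4] 0.0
```

```bash
python3 -m handwheel '[{"tx":0,"ty":0,"tz":25,"roll":0},{"tx":0,"ty":0,"tz":22,"roll":0},{"tx":0,"ty":0,"tz":14,"roll":0},{"tx":0,"ty":0,"tz":6,"roll":0},{"tx":0,"ty":0,"tz":0,"roll":0},{"tx":0,"ty":0,"tz":0,"roll":0}]' 82;python3 -m handwheel '[{"tx":0,"ty":0,"tz":0,"roll":0},{"tx":0,"ty":0,"tz":0,"roll":0},{"tx":0,"ty":0,"tz":0,"roll":0},{"tx":0,"ty":0,"tz":0,"roll":0},{"tx":0,"ty":0,"tz":0,"roll":0},{"tx":0,"ty":0,"tz":0,"roll":0}]' 45;  python3 go.py 460 133.3 16 96.3
python3 -m handwheel '[{"tx":0,"ty":0,"tz":-10,"roll":0},{"tx":0,"ty":0,"tz":-25,"roll":0},{"tx":0,"ty":0,"tz":-20,"roll":0},{"tx":0,"ty":0,"tz":-5,"roll":0},{"tx":0,"ty":0,"tz":0,"roll":0},{"tx":0,"ty":0,"tz":0,"roll":0}]'; python3 go.py 622.2 179.2 60 96.3
```

```text
t: 8.93
tool_pos: [0.4611, 0.1335, 0.0188]
tool_rot: [-0.172, 3.136, 0.0]
contact_force: [0.1, 0.1, 0.7]
opening: 0.0818
grip_force: 0.0
t: 9.43
tool_pos: [0.4621, 0.1338, 0.0202]
tool_rot: [-0.173, 3.133, 0.0]
contact_force: [0.3, -0.6, 6.3]
opening: 0.0585
grip_force: 54.4
t 9.43 shift [ 2.2 -0.3  4.2] roll 0.0 yaw 96.3 tilt [ 3.7e-03  4.0e-04 -1.0e+00] q6 -1.55 tcp [462.1 133.8  20.2] op 58.5 F [ 0.3 -0.6  6.3] 54.385265707969666
t: 9.93
tool_pos: [0.4599, 0.1335, 0.0778]
tool_rot: [0.173, -3.136, 0.0]
contact_force: [-1.5, -0.2, -1.8]
opening: 0.0582
grip_force: 54.2
t 9.93 shift [-166.4   27.6   17.7] roll 0.0 yaw 96.3 tilt [-5.e-04 -0.e+00 -1.e+00] q6 -1.55 tcp [459.9 133.5  77.8] op 58.2 F [-1.5 -0.2 -1.8] 54.17358577251434
```

```bash
python3 -m handwheel '[{"tx":-28,"ty":4.6,"tz":0,"roll":0},{"tx":-28,"ty":4.6,"tz":0,"roll":0},{"tx":-28,"ty":4.6,"tz":0,"roll":0},{"tx":-28,"ty":4.6,"tz":0,"roll":0},{"tx":-28,"ty":4.6,"tz":0,"roll":0},{"tx":-26,"ty":4.6,"tz":0,"roll":0},{"tx":0,"ty":0,"tz":20,"roll":0},{"tx":0,"ty":0,"tz":15,"roll":0},{"tx":0,"ty":0,"tz":5,"roll":0},{"tx":0,"ty":0,"tz":0,"roll":0},{"tx":0,"ty":0,"tz":0,"roll":0},{"tx":0,"ty":0,"tz":0,"roll":0}]'; python3 go.py 622.2 179.2 24 96.3
```

```text
t: 10.93
tool_pos: [0.622, 0.1791, 0.0387]
tool_rot: [-0.173, 3.137, 0.0]
contact_force: [0.7, -0.8, -1.2]
opening: 0.0582
grip_force: 54.2
t 10.93 shift [-0.2  0.  14.7] roll 0.0 yaw 96.3 tilt [ 2.e-04  0.e+00 -1.e+00] q6 -1.52 tcp [622.  179.1  38.7] op 58.2 F [ 0.7 -0.8 -1.2] 54.24762547016144
```

```bash
python3 -m handwheel '[{"tx":0,"ty":0,"tz":8,"roll":0},{"tx":0,"ty":0,"tz":4,"roll":0},{"tx":0,"ty":0,"tz":2,"roll":0},{"tx":0,"ty":0,"tz":0,"roll":0},{"tx":0,"ty":0,"tz":0,"roll":0},{"tx":0,"ty":0,"tz":0,"roll":0}]'; python3 -m handwheel '[{"tx":0,"ty":0,"tz":1,"roll":0},{"tx":0,"ty":0,"tz":1,"roll":0},{"tx":0,"ty":0,"tz":0,"roll":0},{"tx":0,"ty":0,"tz":0,"roll":0}]'
```

```text
t: 11.43
tool_pos: [0.6223, 0.1792, 0.0243]
tool_rot: [-0.173, 3.137, 0.0]
contact_force: [0.2, -0.1, -1.1]
opening: 0.0581
grip_force: 54.4
t: 11.77
tool_pos: [0.6224, 0.1793, 0.0243]
tool_rot: [0.173, -3.136, 0.0]
contact_force: [-6.3, -0.4, 9.0]
opening: 0.0583
grip_force: 55.4
```

```bash
python3 -m handwheel '[{"tx":0,"ty":0,"tz":-1,"roll":0},{"tx":0,"ty":0,"tz":0,"roll":0},{"tx":0,"ty":0,"tz":0,"roll":0},{"tx":0,"ty":0,"tz":0,"roll":0},{"tx":0,"ty":0,"tz":-10,"roll":0},{"tx":0,"ty":0,"tz":-25,"roll":0},{"tx":0,"ty":0,"tz":-30,"roll":0},{"tx":0,"ty":0,"tz":-30,"roll":0},{"tx":0,"ty":0,"tz":0,"roll":0},{"tx":0,"ty":0,"tz":0,"roll":0}]' 70; python3 go.py 539.1 -400 60 85.8
```

```text
t: 12.6
tool_pos: [0.6245, 0.1796, 0.1224]
tool_rot: [-0.173, 3.13, 0.001]
contact_force: [0.1, 0.1, -0.7]
opening: 0.0699
grip_force: 0.0
t 12.6 shift [ 149.  -566.7   61.2] roll 0.184 yaw 96.3 tilt [ 0.0065  0.0011 -1.    ] q6 -1.52 tcp [624.5 179.6 122.4] op 69.9 F [ 0.1  0.1 -0.7] 0.0
```

```bash
python3 -m handwheel '[{"tx":8.2,"ty":-31.5,"tz":0,"roll":0},{"tx":8.2,"ty":-31.5,"tz":0,"roll":0},{"tx":8.2,"ty":-31.5,"tz":0,"roll":0},{"tx":8.2,"ty":-31.5,"tz":0,"roll":0},{"tx":8.2,"ty":-31.5,"tz":0,"roll":0},{"tx":8.2,"ty":-31.5,"tz":0,"roll":0},{"tx":8.2,"ty":-31.5,"tz":0,"roll":0},{"tx":8.2,"ty":-31.5,"tz":0,"roll":0},{"tx":8.2,"ty":-31.5,"tz":0,"roll":0},{"tx":8.2,"ty":-31.5,"tz":0,"roll":0},{"tx":8.2,"ty":-31.5,"tz":0,"roll":0},{"tx":8.2,"ty":-31.5,"tz":0,"roll":0}]'; python3 -m handwheel '[{"tx":8.2,"ty":-31.5,"tz":0,"roll":0},{"tx":8.2,"ty":-31.5,"tz":0,"roll":0},{"tx":8.2,"ty":-31.5,"tz":0,"roll":0},{"tx":8.2,"ty":-31.5,"tz":0,"roll":0},{"tx":8.2,"ty":-31.5,"tz":0,"roll":0},{"tx":8.2,"ty":-31.5,"tz":0,"roll":0},{"tx":0,"ty":0,"tz":0,"roll":0.1},{"tx":0,"ty":0,"tz":0,"roll":0.084},{"tx":0,"ty":0,"tz":0,"roll":0},{"tx":0,"ty":0,"tz":0,"roll":0},{"tx":0,"ty":0,"tz":0,"roll":0}]'; python3 go.py 539.1 -400 10 85.8
python3 - <<'E'
from h import *
im,d=optics.get_image("wrist");cv2.imwrite("pics/w4.png",im[:,:,::-1])
E
```

```text
t: 13.6
tool_pos: [0.5647, -0.2084, 0.1169]
tool_rot: [0.173, -3.135, -0.002]
contact_force: [0.0, 0.1, -0.1]
opening: 0.0696
grip_force: 0.0
t: 14.52
tool_pos: [0.5377, -0.3999, 0.1174]
tool_rot: [-0.112, -3.138, -0.002]
contact_force: [0.3, 0.9, 0.9]
opening: 0.0701
grip_force: 0.0
t 14.52 shift [-1.600e+00 -1.000e-01  1.074e+02] roll 0.002 yaw 85.9 tilt [-0.0012  0.0011 -1.    ] q6 -2.25 tcp [ 537.7 -399.9  117.4] op 70.1 F [0.3 0.9 0.9] 0.0
```

View pics/w4.png

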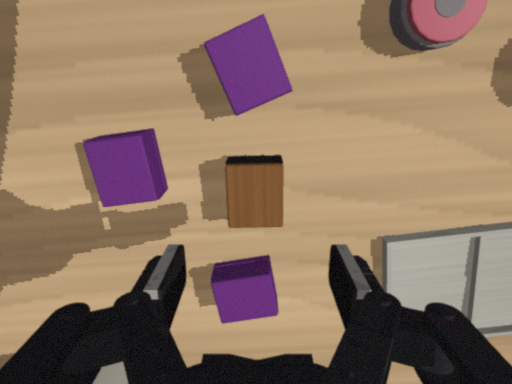

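The brown block at (255,190) is centred between the pads (185 and 330), with the purple ones clear of them. Descend, grip and lift.

```bash
python3 -m handwheel '[{"tx":-1,"ty":0,"tz":30,"roll":0},{"tx":0,"ty":0,"tz":30,"roll":0},{"tx":0,"ty":0,"tz":25,"roll":0},{"tx":0,"ty":0,"tz":15,"roll":0},{"tx":0,"ty":0,"tz":7,"roll":0},{"tx":0,"ty":0,"tz":0,"roll":0},{"tx":0,"ty":0,"tz":0,"roll":0}]' 70;python3 go.py 539.1 -400 10 85.8;python3 -m handwheel '[{"tx":0,"ty":0,"tz":0,"roll":0},{"tx":0,"ty":0,"tz":0,"roll":0},{"tx":0,"ty":0,"tz":0,"roll":0},{"tx":0,"ty":0,"tz":0,"roll":0},{"tx":0,"ty":0,"tz":0,"roll":0},{"tx":0,"ty":0,"tz":0,"roll":0}]' 30
python3 -m handwheel '[{"tx":0,"ty":0,"tz":-10,"roll":0},{"tx":0,"ty":0,"tz":-25,"roll":0},{"tx":0,"ty":0,"tz":-30,"roll":0},{"tx":0,"ty":0,"tz":-5,"roll":0},{"tx":0,"ty":0,"tz":0,"roll":0},{"tx":0,"ty":0,"tz":0,"roll":0}]'; python3 go.py 653.7 -243.5 60 93.3
```

```text
t: 15.15
tool_pos: [0.5396, -0.401, 0.0123]
tool_rot: [0.115, 3.139, -0.001]
contact_force: [0.2, 0.3, 0.2]
opening: 0.0696
grip_force: 0.0
t 15.15 shift [0.6 1.  2.3] roll 0.0 yaw 85.8 tilt [ 9.e-04 -9.e-04 -1.e+00] q6 -2.25 tcp [ 539.6 -401.    12.3] op 69.6 F [0.2 0.3 0.2] 0.0
t: 15.65
tool_pos: [0.5404, -0.4019, 0.0139]
tool_rot: [0.116, 3.136, -0.004]
contact_force: [-0.1, 0.6, 6.0]
opening: 0.0428
grip_force: 53.0
t: 16.15
tool_pos: [0.5388, -0.4005, 0.0813]
tool_rot: [0.116, 3.139, -0.0]
contact_force: [-0.8, -0.5, -1.3]
opening: 0.0427
grip_force: 52.2
t 16.15 shift [-103.   165.1   21.3] roll -0.131 yaw 85.8 tilt [ 0.e+00 -1.e-04 -1.e+00] q6 -2.25 tcp [ 538.8 -400.5   81.3] op 42.7 F [-0.8 -0.5 -1.3] 52.22222328186035
```

```bash
python3 -m handwheel '[{"tx":-17.2,"ty":27.5,"tz":0,"roll":0},{"tx":-17.2,"ty":27.5,"tz":0,"roll":0},{"tx":-17.2,"ty":27.5,"tz":0,"roll":0},{"tx":-17.2,"ty":27.5,"tz":0,"roll":0},{"tx":-17.2,"ty":27.5,"tz":0,"roll":0},{"tx":-17,"ty":27.5,"tz":0,"roll":0},{"tx":0,"ty":0,"tz":0,"roll":-0.066},{"tx":0,"ty":0,"tz":20,"roll":-0.065},{"tx":0,"ty":0,"tz":20,"roll":0},{"tx":0,"ty":0,"tz":6,"roll":0},{"tx":0,"ty":0,"tz":0,"roll":0},{"tx":0,"ty":0,"tz":0,"roll":0}]'; python3 go.py 653.7 -243.5 17 93.3
```

```text
t: 17.15
tool_pos: [0.6527, -0.2433, 0.0337]
tool_rot: [0.089, -3.138, -0.002]
contact_force: [-0.4, 0.3, -0.2]
opening: 0.043
grip_force: 52.1
t 17.15 shift [-1.  -0.3 16.7] roll -0.001 yaw 93.3 tilt [-0.0028  0.0014 -1.    ] q6 -2.09 tcp [ 652.7 -243.3   33.7] op 43.0 F [-0.4  0.3 -0.2] 52.1421092748642
```

```bash
python3 -m handwheel '[{"tx":0,"ty":0,"tz":8,"roll":0},{"tx":0,"ty":0,"tz":4,"roll":0},{"tx":0,"ty":0,"tz":2,"roll":0},{"tx":0,"ty":0,"tz":1,"roll":0},{"tx":0,"ty":0,"tz":0,"roll":0},{"tx":0,"ty":0,"tz":0,"roll":0},{"tx":0,"ty":0,"tz":0,"roll":0}]'; python3 -m handwheel '[{"tx":0,"ty":0,"tz":1,"roll":0},{"tx":0,"ty":0,"tz":1,"roll":0},{"tx":0,"ty":0,"tz":0,"roll":0},{"tx":0,"ty":0,"tz":0,"roll":0}]'
```

```text
t: 17.73
tool_pos: [0.6541, -0.2438, 0.0207]
tool_rot: [-0.09, 3.14, -0.0]
contact_force: [-0.6, 0.0, -1.1]
opening: 0.0427
grip_force: 52.2
t: 18.07
tool_pos: [0.6538, -0.2436, 0.0182]
tool_rot: [0.09, -3.14, -0.0]
contact_force: [0.1, -0.8, -1.0]
opening: 0.0425
grip_force: 52.2
```

```bash
python3 -m handwheel '[{"tx":0,"ty":0,"tz":1,"roll":0},{"tx":0,"ty":0,"tz":1,"roll":0},{"tx":0,"ty":0,"tz":0,"roll":0},{"tx":0,"ty":0,"tz":0,"roll":0}]'
```

```text
t: 18.4
tool_pos: [0.6541, -0.2438, 0.018]
tool_rot: [-0.09, 3.14, -0.0]
contact_force: [-3.5, 2.0, 5.9]
opening: 0.0429
grip_force: 52.9
```

```bash
python3 -m handwheel '[{"tx":0,"ty":0,"tz":-1,"roll":0},{"tx":0,"ty":0,"tz":0,"roll":0},{"tx":0,"ty":0,"tz":0,"roll":0},{"tx":0,"ty":0,"tz":0,"roll":0},{"tx":0,"ty":0,"tz":-10,"roll":0},{"tx":0,"ty":0,"tz":-25,"roll":0},{"tx":0,"ty":0,"tz":-30,"roll":0},{"tx":0,"ty":0,"tz":-30,"roll":0},{"tx":0,"ty":0,"tz":-20,"roll":0},{"tx":0,"ty":0,"tz":0,"roll":0},{"tx":0,"ty":0,"tz":0,"roll":0}]' 54; python3 go.py 538.8 393.8 135 93.3
```

```text
t: 19.32
tool_pos: [0.6551, -0.2443, 0.1351]
tool_rot: [-0.09, 3.136, -0.003]
contact_force: [0.7, 0.3, -0.2]
opening: 0.0539
grip_force: 0.0
t 19.32 shift [ 79.6 643.7  -1.6] roll -0.0 yaw 93.3 tilt [ 0.004 -0.002 -1.   ] q6 -2.09 tcp [ 655.1 -244.3  135.1] op 53.9 F [ 0.7  0.3 -0.2] 0.0
```

```bash
python3 -m handwheel '[{"tx":3.9,"ty":32.2,"tz":0,"roll":0},{"tx":3.9,"ty":32.2,"tz":0,"roll":0},{"tx":3.9,"ty":32.2,"tz":0,"roll":0},{"tx":3.9,"ty":32.2,"tz":0,"roll":0},{"tx":3.9,"ty":32.2,"tz":0,"roll":0},{"tx":3.9,"ty":32.2,"tz":0,"roll":0},{"tx":3.9,"ty":32.2,"tz":0,"roll":0},{"tx":3.9,"ty":32.2,"tz":0,"roll":0},{"tx":3.9,"ty":32.2,"tz":0,"roll":0},{"tx":3.9,"ty":32.2,"tz":0,"roll":0},{"tx":3.9,"ty":32.2,"tz":0,"roll":0},{"tx":3.9,"ty":32.2,"tz":0,"roll":0}]' 80; python3 -m handwheel '[{"tx":3.9,"ty":32.2,"tz":0,"roll":0},{"tx":3.9,"ty":32.2,"tz":0,"roll":0},{"tx":3.9,"ty":32.2,"tz":0,"roll":0},{"tx":3.9,"ty":32.2,"tz":0,"roll":0},{"tx":3.9,"ty":32.2,"tz":0,"roll":0},{"tx":3.9,"ty":32.2,"tz":0,"roll":0},{"tx":3.9,"ty":32.2,"tz":0,"roll":0},{"tx":3.9,"ty":32.2,"tz":0,"roll":0},{"tx":0,"ty":0,"tz":0,"roll":0},{"tx":0,"ty":0,"tz":0,"roll":0},{"tx":0,"ty":0,"tz":0,"roll":0}]'; python3 go.py 538.8 393.8 26 93.3
python3 - <<'E'
from h import *
im,d=optics.get_image("wrist");cv2.imwrite("pics/w5.png",im[:,:,::-1])
im,d=optics.get_image("top");cv2.imwrite("pics/t5.png",cv2.resize(im[120:280,120:460,::-1],None,fx=2.3,fy=2.3,interpolation=2))
E
```

```text
t: 20.32
tool_pos: [0.5832, 0.1408, 0.1301]
tool_rot: [0.09, -3.137, 0.0]
contact_force: [1.0, -0.3, -0.2]
opening: 0.0798
grip_force: 0.0
t: 21.23
tool_pos: [0.5384, 0.394, 0.1305]
tool_rot: [0.09, -3.138, 0.003]
contact_force: [-0.2, -0.2, -0.3]
opening: 0.0802
grip_force: 0.0
t 21.23 shift [ -0.7  -0.  104.5] roll -0.0 yaw 93.3 tilt [-0.0024 -0.0019 -1.    ] q6 -1.11 tcp [538.4 394.  130.5] op 80.2 F [-0.2 -0.2 -0.3] 0.0
```

View pics/w5.png

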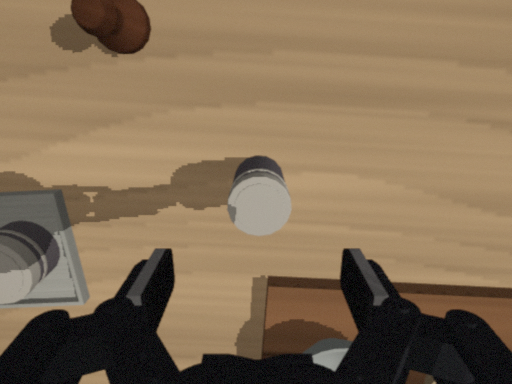

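View pics/t5.png

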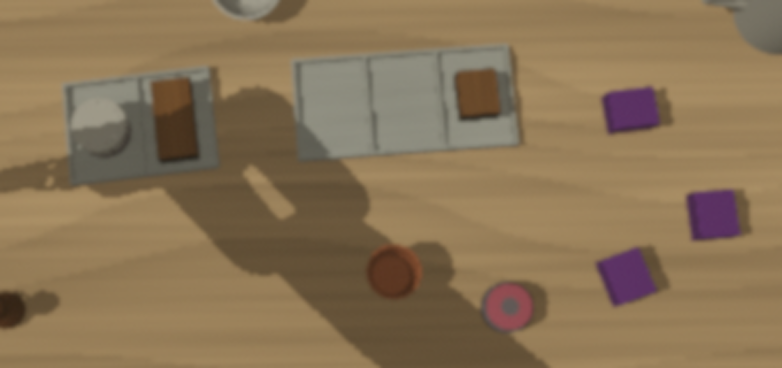

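In the wrist view the tall tub (lid at 260,204) is centred between the pads. In the top view the long block, squat tub and short block each sit in their own bay. Grip the tall tub.

```bash
python3 -m handwheel '[{"tx":-0.5,"ty":0,"tz":30,"roll":0},{"tx":0,"ty":0,"tz":30,"roll":0},{"tx":0,"ty":0,"tz":25,"roll":0},{"tx":0,"ty":0,"tz":14,"roll":0},{"tx":0,"ty":0,"tz":6,"roll":0},{"tx":0,"ty":0,"tz":0,"roll":0},{"tx":0,"ty":0,"tz":0,"roll":0}]' 80;python3 go.py 538.8 393.8 26 93.3;python3 -m handwheel '[{"tx":0,"ty":0,"tz":0,"roll":0},{"tx":0,"ty":0,"tz":0,"roll":0},{"tx":0,"ty":0,"tz":0,"roll":0},{"tx":0,"ty":0,"tz":0,"roll":0},{"tx":0,"ty":0,"tz":0,"roll":0},{"tx":0,"ty":0,"tz":0,"roll":0},{"tx":0,"ty":0,"tz":0,"roll":0}]' 30
python3 -m handwheel '[{"tx":0,"ty":0,"tz":-10,"roll":0},{"tx":0,"ty":0,"tz":-25,"roll":0},{"tx":0,"ty":0,"tz":-30,"roll":0},{"tx":0,"ty":0,"tz":-25,"roll":0},{"tx":0,"ty":0,"tz":-5,"roll":0},{"tx":0,"ty":0,"tz":0,"roll":0},{"tx":0,"ty":0,"tz":0,"roll":0}]'; python3 go.py 644.3 -79.8 120 93.3
```

```text
t: 21.92
tool_pos: [0.5406, 0.3948, 0.0285]
tool_rot: [-0.089, 3.139, 0.001]
contact_force: [-0.2, 0.3, 1.1]
opening: 0.08
grip_force: 0.0
t 21.92 shift [ 1.8 -0.9  2.5] roll -0.001 yaw 93.2 tilt [ 1.3e-03  8.0e-04 -1.0e+00] q6 -1.11 tcp [540.6 394.8  28.5] op 80.0 F [-0.2  0.3  1.1] 0.0
t: 22.5
tool_pos: [0.5408, 0.3955, 0.0293]
tool_rot: [-0.09, 3.138, 0.002]
contact_force: [-0.2, -0.4, 6.2]
opening: 0.043
grip_force: 51.1
t: 23.08
tool_pos: [0.5389, 0.3945, 0.1211]
tool_rot: [0.09, -3.139, 0.001]
contact_force: [-0.1, 0.5, -2.4]
opening: 0.0434
grip_force: 51.0
t 23.08 shift [ -78.1 -479.5    1.3] roll -0.0 yaw 93.3 tilt [-1.5e-03 -8.0e-04 -1.0e+00] q6 -1.11 tcp [538.9 394.5 121.1] op 43.4 F [-0.1  0.5 -2.4] 51.00830912590027
```

```bash
python3 -m handwheel '[{"tx":-5.2,"ty":-32,"tz":0,"roll":0},{"tx":-5.2,"ty":-32,"tz":0,"roll":0},{"tx":-5.2,"ty":-32,"tz":0,"roll":0},{"tx":-5.2,"ty":-32,"tz":0,"roll":0},{"tx":-5.2,"ty":-32,"tz":0,"roll":0},{"tx":-5.2,"ty":-32,"tz":0,"roll":0},{"tx":-5.2,"ty":-32,"tz":0,"roll":0},{"tx":-5.2,"ty":-32,"tz":0,"roll":0},{"tx":-5.2,"ty":-32,"tz":0,"roll":0},{"tx":-5.2,"ty":-32,"tz":0,"roll":0},{"tx":-5.2,"ty":-32,"tz":0,"roll":0},{"tx":-5.2,"ty":-32,"tz":0,"roll":0}]'; python3 -m handwheel '[{"tx":-5.2,"ty":-32,"tz":0,"roll":0},{"tx":-5.2,"ty":-32,"tz":0,"roll":0},{"tx":-5.2,"ty":-31.5,"tz":0,"roll":0},{"tx":0,"ty":0,"tz":25,"roll":0},{"tx":0,"ty":0,"tz":30,"roll":0},{"tx":0,"ty":0,"tz":15,"roll":0},{"tx":0,"ty":0,"tz":3,"roll":0},{"tx":0,"ty":0,"tz":0,"roll":0},{"tx":0,"ty":0,"tz":0,"roll":0},{"tx":0,"ty":0,"tz":0,"roll":0}]'; python3 go.py 644.3 -79.8 33 93.3
```

```text
t: 24.08
tool_pos: [0.622, 0.0136, 0.1188]
tool_rot: [0.09, -3.135, -0.001]
contact_force: [0.6, -0.9, -1.0]
opening: 0.0429
grip_force: 51.3
t: 24.92
tool_pos: [0.6462, -0.0793, 0.0511]
tool_rot: [-0.091, 3.138, -0.001]
contact_force: [-0.2, 0.6, -1.6]
opening: 0.0429
grip_force: 51.3
t 24.92 shift [ 1.9 -0.4 18.1] roll 0.0 yaw 93.3 tilt [ 2.7e-03 -7.0e-04 -1.0e+00] q6 -1.86 tcp [646.2 -79.3  51.1] op 42.9 F [-0.2  0.6 -1.6] 51.30060374736786
```

```bash
python3 -m handwheel '[{"tx":0,"ty":0,"tz":8,"roll":0},{"tx":0,"ty":0,"tz":4,"roll":0},{"tx":0,"ty":0,"tz":2,"roll":0},{"tx":0,"ty":0,"tz":1,"roll":0},{"tx":0,"ty":0,"tz":0,"roll":0},{"tx":0,"ty":0,"tz":0,"roll":0},{"tx":0,"ty":0,"tz":0,"roll":0}]'; python3 -m handwheel '[{"tx":0,"ty":0,"tz":1,"roll":0},{"tx":0,"ty":0,"tz":0,"roll":0},{"tx":0,"ty":0,"tz":0,"roll":0},{"tx":0,"ty":0,"tz":0,"roll":0}]'
```

```text
t: 25.5
tool_pos: [0.6451, -0.0795, 0.0346]
tool_rot: [-0.09, 3.14, -0.0]
contact_force: [-0.1, -0.2, -0.5]
opening: 0.0428
grip_force: 51.3
t: 25.83
tool_pos: [0.645, -0.0795, 0.0334]
tool_rot: [-0.09, 3.14, -0.0]
contact_force: [0.8, 0.3, -1.8]
opening: 0.0429
grip_force: 51.3
```

```bash
python3 -m handwheel '[{"tx":0,"ty":0,"tz":1,"roll":0},{"tx":0,"ty":0,"tz":0,"roll":0},{"tx":0,"ty":0,"tz":0,"roll":0}]'; python3 -m handwheel '[{"tx":0,"ty":0,"tz":1,"roll":0},{"tx":0,"ty":0,"tz":0,"roll":0},{"tx":0,"ty":0,"tz":0,"roll":0}]'
```

```text
t: 26.08
tool_pos: [0.6451, -0.0795, 0.0333]
tool_rot: [-0.09, 3.14, -0.0]
contact_force: [-3.9, 0.7, 4.6]
opening: 0.0426
grip_force: 51.7
t: 26.33
tool_pos: [0.6452, -0.0795, 0.0333]
tool_rot: [0.09, -3.14, 0.0]
contact_force: [-5.8, 1.2, 10.1]
opening: 0.0427
grip_force: 52.3
```

Touched down. Release, rise, and turn a quarter for the cartridge.

```bash
python3 -m handwheel '[{"tx":0,"ty":0,"tz":-2,"roll":0},{"tx":0,"ty":0,"tz":0,"roll":0},{"tx":0,"ty":0,"tz":0,"roll":0},{"tx":0,"ty":0,"tz":0,"roll":0},{"tx":0,"ty":0,"tz":-10,"roll":0},{"tx":0,"ty":0,"tz":-25,"roll":0},{"tx":0,"ty":0,"tz":-30,"roll":0},{"tx":0,"ty":0,"tz":-30,"roll":0},{"tx":0,"ty":0,"tz":-10,"roll":0},{"tx":0,"ty":0,"tz":0,"roll":0},{"tx":0,"ty":0,"tz":0,"roll":0}]' 54; python3 -m handwheel '[{"tx":0,"ty":0,"tz":0,"roll":0.12},{"tx":0,"ty":0,"tz":0,"roll":0.12},{"tx":0,"ty":0,"tz":0,"roll":0.12},{"tx":0,"ty":0,"tz":0,"roll":0.12},{"tx":0,"ty":0,"tz":0,"roll":0.12},{"tx":0,"ty":0,"tz":0,"roll":0.12},{"tx":0,"ty":0,"tz":0,"roll":0.12},{"tx":0,"ty":0,"tz":0,"roll":0.12},{"tx":0,"ty":0,"tz":0,"roll":0.12},{"tx":0,"ty":0,"tz":0,"roll":0.12},{"tx":0,"ty":0,"tz":0,"roll":0.12},{"tx":0,"ty":0,"tz":0,"roll":0.12}]' 82; python3 -m handwheel '[{"tx":0,"ty":0,"tz":0,"roll":0.12},{"tx":0,"ty":0,"tz":0,"roll":0.01},{"tx":0,"ty":0,"tz":0,"roll":0}]'; python3 go.py 415.4 -266.8 80 3.3
```

```text
t: 27.25
tool_pos: [0.6451, -0.0795, 0.1387]
tool_rot: [-0.09, 3.139, -0.0]
contact_force: [0.1, 0.6, -1.1]
opening: 0.0541
grip_force: 0.0
t: 28.25
tool_pos: [0.6431, -0.079, 0.1347]
tool_rot: [-2.007, -2.41, 0.004]
contact_force: [0.9, -1.0, -0.7]
opening: 0.0822
grip_force: 0.0
t: 28.5
tool_pos: [0.6436, -0.0791, 0.1357]
tool_rot: [-2.151, -2.285, 0.003]
contact_force: [-0.4, 0.1, -0.0]
opening: 0.0824
grip_force: 0.0
t 28.5 shift [-173.6 -238.9   56.4] roll 0.003 yaw 3.5 tilt [-0.004  0.001 -1.   ] q6 -0.3 tcp [643.6 -79.1 135.7] op 82.4 F [-0.4  0.1 -0. ] 0.0
```

```bash
python3 -m handwheel '[{"tx":-17.4,"ty":-23.9,"tz":0,"roll":0},{"tx":-17.4,"ty":-23.9,"tz":0,"roll":0},{"tx":-17.4,"ty":-23.9,"tz":0,"roll":0},{"tx":-17.4,"ty":-23.9,"tz":0,"roll":0},{"tx":-17.4,"ty":-23.9,"tz":0,"roll":0},{"tx":-17.4,"ty":-23.9,"tz":0,"roll":0},{"tx":-17.4,"ty":-23.9,"tz":0,"roll":0},{"tx":-17.4,"ty":-23.9,"tz":0,"roll":0},{"tx":-17.4,"ty":-23.9,"tz":0,"roll":0},{"tx":-17.4,"ty":-23.9,"tz":0,"roll":0}]'; python3 -m handwheel '[{"tx":0,"ty":0,"tz":20,"roll":0},{"tx":0,"ty":0,"tz":12,"roll":0},{"tx":0,"ty":0,"tz":0,"roll":0},{"tx":0,"ty":0,"tz":0,"roll":0},{"tx":0,"ty":0,"tz":0,"roll":0}]' ;python3 go.py 415.4 -266.8 5 3.3
python3 - <<'E'
from h import *
im,d=optics.get_image("wrist");cv2.imwrite("pics/w6.png",im[:,:,::-1])
E
```

```text
t: 29.33
tool_pos: [0.4148, -0.2673, 0.1373]
tool_rot: [-2.151, -2.287, 0.0]
contact_force: [0.4, -0.4, 0.1]
opening: 0.0821
grip_force: 0.0
t: 29.75
tool_pos: [0.4169, -0.2665, 0.1063]
tool_rot: [-2.154, -2.287, -0.0]
contact_force: [-0.2, -0.3, -0.8]
opening: 0.0821
grip_force: 0.0
t 29.75 shift [ -0.3  -1.5 101.3] roll 0.002 yaw 3.4 tilt [-3.e-04  4.e-04 -1.e+00] q6 -0.78 tcp [ 416.9 -266.5  106.3] op 82.1 F [-0.2 -0.3 -0.8] 0.0
```

View pics/w6.png

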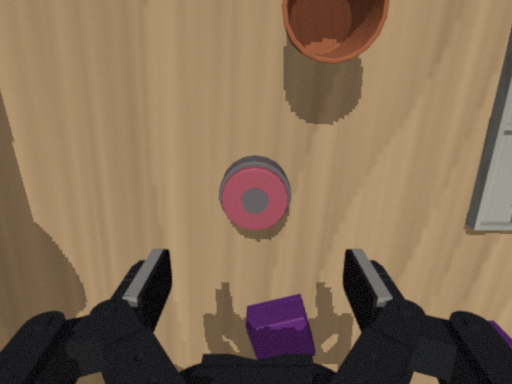

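The cartridge at (255,198) is centred between the pads. Descend low onto the body, grip and lift.

```bash
python3 -m handwheel '[{"tx":0,"ty":-1,"tz":30,"roll":0},{"tx":0,"ty":0,"tz":30,"roll":0},{"tx":0,"ty":0,"tz":22,"roll":0},{"tx":0,"ty":0,"tz":12,"roll":0},{"tx":0,"ty":0,"tz":5,"roll":0},{"tx":0,"ty":0,"tz":0,"roll":0},{"tx":0,"ty":0,"tz":0,"roll":0},{"tx":0,"ty":0,"tz":0,"roll":0}]';python3 go.py 415.4 -266.8 5 3.3;python3 -m handwheel '[{"tx":0,"ty":0,"tz":0,"roll":0},{"tx":0,"ty":0,"tz":0,"roll":0},{"tx":0,"ty":0,"tz":0,"roll":0},{"tx":0,"ty":0,"tz":0,"roll":0},{"tx":0,"ty":0,"tz":0,"roll":0},{"tx":0,"ty":0,"tz":0,"roll":0}]' 42
python3 -m handwheel '[{"tx":0,"ty":0,"tz":-10,"roll":0},{"tx":0,"ty":0,"tz":-25,"roll":0},{"tx":0,"ty":0,"tz":-30,"roll":0},{"tx":0,"ty":0,"tz":-25,"roll":0},{"tx":0,"ty":0,"tz":-5,"roll":0},{"tx":0,"ty":0,"tz":0,"roll":0},{"tx":0,"ty":0,"tz":0,"roll":0}]'; python3 go.py 649 -161.7 100 3.3
```

```text
t: 30.47
tool_pos: [0.4168, -0.2681, 0.0092]
tool_rot: [2.153, 2.283, 0.0]
contact_force: [1.0, 0.3, 0.1]
opening: 0.0818
grip_force: 0.0
t 30.47 shift [ 1.4 -1.3  4.2] roll 0.001 yaw 3.3 tilt [ 0.0025 -0.0023 -1.    ] q6 -0.78 tcp [ 416.8 -268.1    9.2] op 81.8 F [1.  0.3 0.1] 0.0
t: 30.97
tool_pos: [0.4165, -0.268, 0.009]
tool_rot: [2.154, 2.283, 0.0]
contact_force: [-0.6, -0.8, 6.2]
opening: 0.0537
grip_force: 52.6
t: 31.55
tool_pos: [0.4151, -0.2668, 0.1019]
tool_rot: [-2.156, -2.285, 0.0]
contact_force: [-0.4, 1.4, -1.2]
opening: 0.0533
grip_force: 52.7
t 31.55 shift [ 91.3 239.6   1.8] roll 0.0 yaw 3.3 tilt [-3.e-04  3.e-04 -1.e+00] q6 -0.78 tcp [ 415.1 -266.8  101.9] op 53.3 F [-0.4  1.4 -1.2] 52.65295386314392
```

```bash
python3 -m handwheel '[{"tx":11.4,"ty":30,"tz":0,"roll":0},{"tx":11.4,"ty":30,"tz":0,"roll":0},{"tx":11.4,"ty":30,"tz":0,"roll":0},{"tx":11.4,"ty":30,"tz":0,"roll":0},{"tx":11.4,"ty":30,"tz":0,"roll":0},{"tx":11.4,"ty":30,"tz":0,"roll":0},{"tx":11.4,"ty":30,"tz":0,"roll":0},{"tx":11.4,"ty":29.6,"tz":0,"roll":0},{"tx":0,"ty":0,"tz":25,"roll":0},{"tx":0,"ty":0,"tz":25,"roll":0},{"tx":0,"ty":0,"tz":0,"roll":0},{"tx":0,"ty":0,"tz":0,"roll":0}]';python3 -m handwheel '[{"tx":0,"ty":0,"tz":15,"roll":0},{"tx":0,"ty":0,"tz":6,"roll":0},{"tx":0,"ty":0,"tz":0,"roll":0},{"tx":0,"ty":0,"tz":0,"roll":0},{"tx":0,"ty":0,"tz":0,"roll":0}]'; python3 go.py 649 -161.7 13 3.3
```

```text
t: 32.55
tool_pos: [0.6462, -0.1609, 0.0476]
tool_rot: [-2.15, -2.279, 0.005]
contact_force: [0.3, 0.3, -0.2]
opening: 0.0536
grip_force: 52.8
t: 32.97
tool_pos: [0.6497, -0.1624, 0.0321]
tool_rot: [2.156, 2.284, 0.001]
contact_force: [0.4, 1.2, 0.4]
opening: 0.0536
grip_force: 52.8
t 32.97 shift [ 0.8 -0.7 19.1] roll 0.0 yaw 3.3 tilt [ 1.2e-03 -4.0e-04 -1.0e+00] q6 -0.41 tcp [ 649.7 -162.4   32.1] op 53.6 F [0.4 1.2 0.4] 52.767781019210815
```

```bash
python3 -m handwheel '[{"tx":0,"ty":0,"tz":9,"roll":0},{"tx":0,"ty":0,"tz":5,"roll":0},{"tx":0,"ty":0,"tz":2,"roll":0},{"tx":0,"ty":0,"tz":1,"roll":0},{"tx":0,"ty":0,"tz":0,"roll":0},{"tx":0,"ty":0,"tz":0,"roll":0},{"tx":0,"ty":0,"tz":0,"roll":0}]'; python3 -m handwheel '[{"tx":0,"ty":0,"tz":1,"roll":0},{"tx":0,"ty":0,"tz":1,"roll":0},{"tx":0,"ty":0,"tz":0,"roll":0},{"tx":0,"ty":0,"tz":0,"roll":0}]'
```

```text
t: 33.55
tool_pos: [0.6496, -0.1621, 0.0145]
tool_rot: [2.156, 2.285, 0.0]
contact_force: [-0.1, 0.3, 0.3]
opening: 0.0536
grip_force: 52.8
t: 33.88
tool_pos: [0.6497, -0.1622, 0.0131]
tool_rot: [2.156, 2.284, 0.0]
contact_force: [-1.6, -0.2, 4.4]
opening: 0.0539
grip_force: 53.0
```

Contact made. Release, rise, back away toward the robot, and check.

```bash
python3 -m handwheel '[{"tx":0,"ty":0,"tz":0,"roll":0},{"tx":0,"ty":0,"tz":0,"roll":0},{"tx":0,"ty":0,"tz":0,"roll":0},{"tx":0,"ty":0,"tz":0,"roll":0},{"tx":0,"ty":0,"tz":-10,"roll":0},{"tx":0,"ty":0,"tz":-25,"roll":0},{"tx":0,"ty":0,"tz":-30,"roll":0},{"tx":0,"ty":0,"tz":-30,"roll":0},{"tx":0,"ty":0,"tz":-30,"roll":0},{"tx":0,"ty":0,"tz":-30,"roll":0}]' 63; python3 -m handwheel '[{"tx":0,"ty":-25,"tz":0,"roll":0},{"tx":0,"ty":-30,"tz":0,"roll":0},{"tx":0,"ty":-30,"tz":0,"roll":0},{"tx":0,"ty":-30,"tz":0,"roll":0},{"tx":0,"ty":-30,"tz":0,"roll":0},{"tx":0,"ty":-30,"tz":0,"roll":0},{"tx":0,"ty":-20,"tz":0,"roll":0},{"tx":0,"ty":0,"tz":0,"roll":0},{"tx":0,"ty":0,"tz":0,"roll":0}]'
python3 - <<'E'
from h import *
im,d=optics.get_image("top");W=world("top",d);z=W[...,2]
cv2.imwrite("pics/t7.png",cv2.resize(im[90:280,60:460,::-1],None,fx=2,fy=2,interpolation=2))
def tray(P,c,a):
    a=np.radians(a);return (P-c)@np.array([[np.cos(a),-np.sin(a)],[np.sin(a),np.cos(a)]])
for n,xy,h,c,a in [("long",(631,98),.036,(626.7,138.4),6.3),("squat",(622,179),.046,(626.7,138.4),6.3),("short",(654,-244),.036,(649,-161.7),3.3),("tall",(645,-80),.072,(649,-161.7),3.3),("cart",(650,-162),.034,(649,-161.7),3.3),("cup",(454,-141),.05,(0,0),0),("stamp",(421,282),.055,(0,0),0),("bowl",(783,16),.036,(0,0),0)]:
    m=(np.hypot(W[...,0]*1000-xy[0],W[...,1]*1000-xy[1])<60)&(abs(z-h)<.008)
    k,l,s,_=cv2.connectedComponentsWithStats(m.astype(np.uint8));k=1+np.argmax(s[1:,4])
    P=tray(ray("top",np.argwhere(l==k)[:,::-1],h)*1000,np.array(c),a)
    print(n,"min",P.min(0).round(),"max",P.max(0).round(),"z",np.percentile(z[l==k]*1000,[10,50,90]).round(1))
E
```

```text
t: 34.72
tool_pos: [0.6492, -0.1621, 0.1696]
tool_rot: [2.156, 2.284, 0.0]
contact_force: [0.3, 0.5, -0.0]
opening: 0.0633
grip_force: 0.0
t: 35.47
tool_pos: [0.4544, -0.1736, 0.1681]
tool_rot: [2.156, 2.282, 0.001]
contact_force: [0.2, 0.0, -0.3]
opening: 0.0631
grip_force: 0.0
long min [-48. -63.] max [ 44. -18.] z [33.7 36.9 39.8]
squat min [-34.  11.] max [29. 71.] z [44.5 48.  51. ]
short min [ -27. -104.] max [ 26. -58.] z [33.  36.4 39.6]
tall min [-24.  60.] max [ 20. 104.] z [70.5 73.7 76.6]
cart min [-27. -26.] max [26. 27.] z [28.8 34.5 37.9]
cup min [ 425. -169.] max [ 447. -122.] z [46.  49.8 52.8]
stamp min [410. 269.] max [432. 296.] z [50.9 57.6 60.5]
bowl min [742. -24.] max [825.  57.] z [30.  35.  39.3]
```

View pics/t7.png

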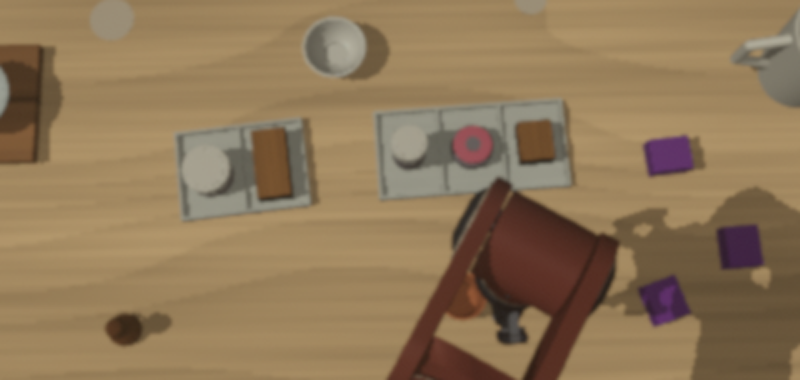

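All five things are inside their bays at the right heights, lying flat, and the bystanders haven't moved. I'm handing in.

```bash
python3 -c "
from station import ctrl
print(ctrl.finish_job())"
```

```text
the job is handed in; nothing more can be done
None
```

Both kits are made up and the job is handed in at about 35 s of robot time: long block and squat tub in the two-bay tray, short block, tall tub and cartridge in the three-bay tray, with the cup, stamp and bowl left where they were.

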